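# Swing the rotary specimen stage to the datum post

### The job

Using a fingertip from the side, push the arm of the small rotary stage round until the arm points straight at the tall, pointed post (not the short flat-topped one), so that the bolt lying in the V-block faces that post for measuring. Push gently: the bolt is loose and must ride round undisturbed in its groove, nothing is to be gripped or lifted, and neither the posts nor the loose parts standing around may be knocked. Leave the stage at rest there and take the hand clear.

Things in the scene. Friction and masses are not known exactly. Their poses are not given: they have to be found in the camera images.
- rotor: Turning part of the rotary stage: aluminium disc 108 mm across, 18 mm thick, a black V-block (50 mm along x, 40 wide, 30 high) on its middle, and one straight aluminium arm. Origin on the vertical turning axis at the disc's underside, 22 mm above the table; z up, x outwards along the arm. Turns 2.4 rad either way from its start and stays where left.
- stage: Fixed black round foot under the disc, 128 mm in diameter, 21 mm high; origin on the turning axis at table height, x along the arm's start direction. The bearing has a steady friction of about 0.15 N m (1.5 N of push at 105 mm from the axis) and no spring.
- pointer_tip (a point): Middle of the arm's outer end, at its top edge: 135 mm from the turning axis, 40 mm above the table; same axes as the rotor. The arm is a bar 12 mm wide, 14 mm high, its underside 26 mm above the table; between 64 and 135 mm from the axis it stands beyond the foot with free air below and beside it.
- seat (a point): Point on the turning axis, 66.5 mm above the table, where the middle of the bolt rests in the V-block's groove. Turns with the rotor, same axes.
- bolt: Loose steel bolt, 79 mm long with a 12 mm shank and a head 19 mm in diameter, lying in the V groove parallel to the arm, its end towards the arm. Origin on its centre line at the seat (head face 39 mm back, end 40 mm ahead); x along it towards its end. Its top is about 73 mm above the table, the head's top 76 mm. 60 to 130 g.
- tall_top (a point): Tip of the tall post: a fixed steel post 80 mm high with a cone-pointed top, shaft 16 mm in diameter on a foot 28 mm in diameter. This is the post to point at. It stands 145 to 196 mm from the turning axis, about 30 to 48 degrees to the left or right of the arm's start direction.
- tall_post: The same tall post; origin at the centre of its underside on the table.
- short_top (a point): Top centre of the short post: fixed, flat-topped, 36 mm high, shaft 16 mm in diameter on a foot 28 mm in diameter; stands on the other side of the arm from the tall post.
- short_post: The same short post; origin at the centre of its underside on the table.
- objective: Loose dark-steel microscope lens standing upright, 33 mm in diameter, 46 mm high; origin at its underside. To be left alone.
- spare_vblock: Loose black V-block, 50 x 40 x 30 mm high; origin at its underside. To be left alone.
- nut: Loose steel ring nut, 24 mm in diameter, 10 mm high; origin at its underside. To be left alone.
There are look-alikes about, which are no part of the job. What is shaped like the tall_post but black or orange is not meant. There is more than one size of the stage; the one meant has the size given above.

How it is judged:
By the outcome, as a careful person would: the job done as asked, in the order asked, and still so for the second after the job is handed in, with the robot touching nothing.
It also fails if it takes over 40 s, if anything falls off the work surface, if the arm or the gripper's body presses on something with over 40 N, if the wrist force passes 120 N, or if a joint passes its speed limit or range.

### The arm

A 6-joint arm with a two-finger parallel gripper is mounted at the origin on the work surface. World frame = base frame: x ahead of the robot, y to its left, z up, the work surface at z = 0. Lengths are in m, angles in rad, forces in N, time in s.
With the tool pointing down it reaches from about 0.225 to 0.875 m from the base axis. Payload 3.4 kg.
Tool frame: the origin (TCP) lies midway between the tips of the shut fingers; the grasp point (between the pads) lies 19 mm behind it (arm.pinch_z is the distance from the TCP to the grasp point, in m); x points along the fingers, y is the direction in which the jaws open and shut, and the axes are right-handed (so a half turn about x gives the same grasp; the last joint's range is limited). The gripper opens to 85 mm and grips with 20 to 120 N. Pads are 22 mm wide; open, the fingers measure 114 mm over their backs; the gripper's body (76 mm by 85 mm) begins 54 mm behind the grasp point. The pads swing forward as they close: fully open they stand 13 mm farther back than shut.
Start: joints at [1.014, 0.276, 1.505, -0, 1.361, -0.121], TCP at [0.243, 0.521, 0.231] pointing down, gripper open.
Joint ranges: [-2.89, 2.89], [-0.75, 2.08], [0.22, 2.7], [-1.18, 4.32], [0.11, 2.71], [-2.7, 2.7]. Speed limits (rad/s): [2.57, 2.57, 3.14, 3.14, 3.14, 3.14].

### API

Orientations are given as a rotation vector (axis times angle).
In Python, from station import arm, viewer gives the robot as it stands. The module is installed in compiled form; this text tells all that it offers.
- The arm moves only by the shell command python3 -m jog 'ROWS'. ROWS is JSON, a list of rows, each a list of 3 entries, a list of its own where there are three numbers: the shift along the tool's x, y, z in cm, then the turn, a rotation vector about the tool's x, y, z in degrees, then the gripper's target within -1 to 1 (fully open at 1, half-way at 0, shut at -1). In form: [[[dx, dy, dz], [rx, ry, rz], hand], ...]. A call has 1 to 12 rows; each row is the pose to reach, as a shift and turn from the pose measured when the call began, along the tool's axes at that moment; what a row does not reach only later rows make up. A row lasts 1/10 s, in which the tool goes at most 50 mm and 8.59 degrees, less where a joint would pass 70% of its speed; a pose out of reach is approached as far as the arm can. A call with a gripper value outside its range is refused whole. The fingers move at their own pace and stop on an object; the grip force is fixed at half the most. Time passes only in rows, so rows that repeat a pose let the fingers close. It gives the time, the measured TCP pose, the force and the opening at its end, in the units of the state.
- arm.observe(): the state, without advancing time (a new reading comes with each control period).
- viewer.camera(name): name is "scene" or "top" or "wrist"; returns (picture, depth): 384x512x3 uint8, red, green, blue; 384x512 float32, m along the optical axis (not along the pixel's ray), 0 where there is no reading.
- viewer.camera_params(name): a dict with "intrinsics" (3x3 intrinsics, pixels), "camera_from_world" (4x4, takes a point from world to camera coordinates). Camera axes: x right, y up, looking along -z (the intrinsics and any distortion apply to the point x, -y, -z); pixel columns grow to the right and rows downward; lengths in m; the calibration is good to about 2 mm. A picture is of the moment at which its call begins: read the wrist's pose just before it. camera_params takes no time and is no camera call; for the wrist camera it gives the pose at the moment of the call.
- arm.hand_in(): hands the job in, once; it reports no verdict.
The state is a dict: "time": time; "joint_positions": joint angles; "qd": joint speeds; "joint_efforts": joint torques, N m; "tcp_pos": TCP position; "orientation": TCP orientation; "contact_force": force on the tool from outside, world axes, zero at the start; "ft_torque": the same for the moment, N m; "opening": opening from 0.0 (shut) to 1.0 (fully open).
Only numpy, scipy, OpenCV 4.12 (cv2) and the standard library are available. Lean on these libraries where they do the work, as an engineer would, in place of code of your own. Each camera call takes 0.05 s, during which the arm holds its last target. There are 200 camera calls.

## Working session

There is one attempt and no reset: what is moved stays moved. The work goes in short steps, Python scripts to look and compute and a shell command to move; the robot and the scene stay as the last step left them, time stands still between calls to the robot, and variables do not carry over. Pictures are saved under pics/ and viewed, about 8 in all and at most 12, crops included, and the job is handed in when it is done.

```bash
mkdir -p pics
cat > h.py <<'E'
import numpy as np, cv2
from station import arm, viewer
from scipy.spatial.transform import Rotation as R
def grab(n):
    p=viewer.camera_params(n); im,d=viewer.camera(n)
    return im,d,np.array(p["intrinsics"]),np.array(p["camera_from_world"])
def cloud(d,K,T):
    v,u=np.mgrid[:d.shape[0],:d.shape[1]]
    X=(u-K[0,2])/K[0,0]*d; Y=(v-K[1,2])/K[1,1]*d
    P=np.stack([X,-Y,-d],-1)
    W=np.linalg.inv(T)
    return P@W[:3,:3].T+W[:3,3]
def ray(u,v,z,K,T):
    W=np.linalg.inv(T); c=W[:3,3]
    r=W[:3,:3]@np.array([(u-K[0,2])/K[0,0],-(v-K[1,2])/K[1,1],-1])
    return c+r*(z-c[2])/r[2]
E
python3 - <<'E'
from h import *
for n in("top","scene"):
    im,d,K,T=grab(n); np.savez(f"{n}0.npz",im=im,d=d,K=K,T=T)
    cv2.imwrite(f"pics/{n}0.png",cv2.resize(im[:,:,::-1],(800,600),interpolation=cv2.INTER_CUBIC))
    print(n,K,np.linalg.inv(T)[:3,3],(d>0).mean())
s=arm.observe();print(s["tcp_pos"],s["orientation"],s["contact_force"],s["time"]);print(R.from_rotvec(s["orientation"]).as_matrix().round(3))
E
```

```text
top [[404.97305259   0.         256.9894049 ]
 [  0.         404.97305259 193.02618457]
 [  0.           0.           1.        ]] [0.40349746 0.00707344 0.86336753] 0.996002197265625
scene [[375.10771761   0.         252.19689831]
 [  0.         375.10771761 191.44305037]
 [  0.           0.           1.        ]] [0.87020075 0.46982279 0.54369857] 0.9962259928385416
[0.24247231 0.52082958 0.23049843] [ 0.34049541  1.54421053 -0.34311198] [-0.18512758 -0.76598813  0.23449161] 0.1
[[-0.001  0.422  0.907]
 [-0.001  0.907 -0.422]
 [-1.    -0.002 -0.   ]]
```

View pics/top0.png

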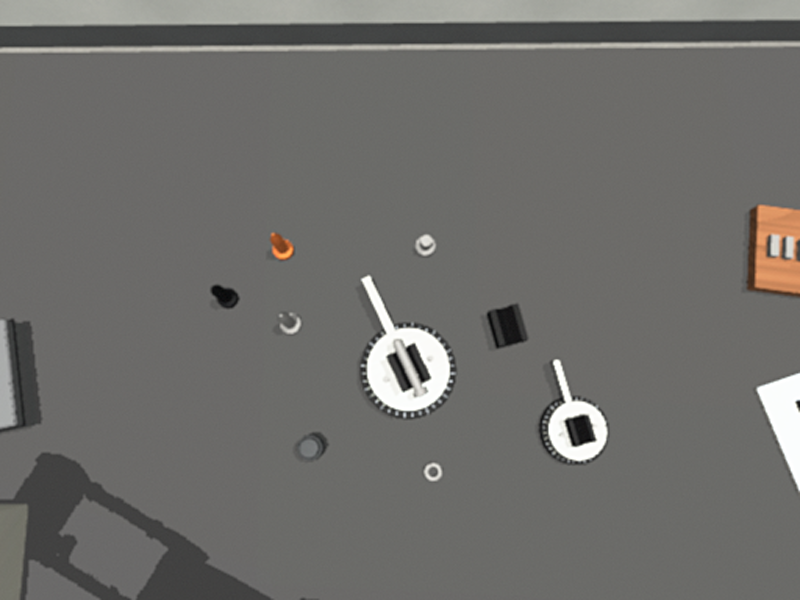

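View pics/scene0.png

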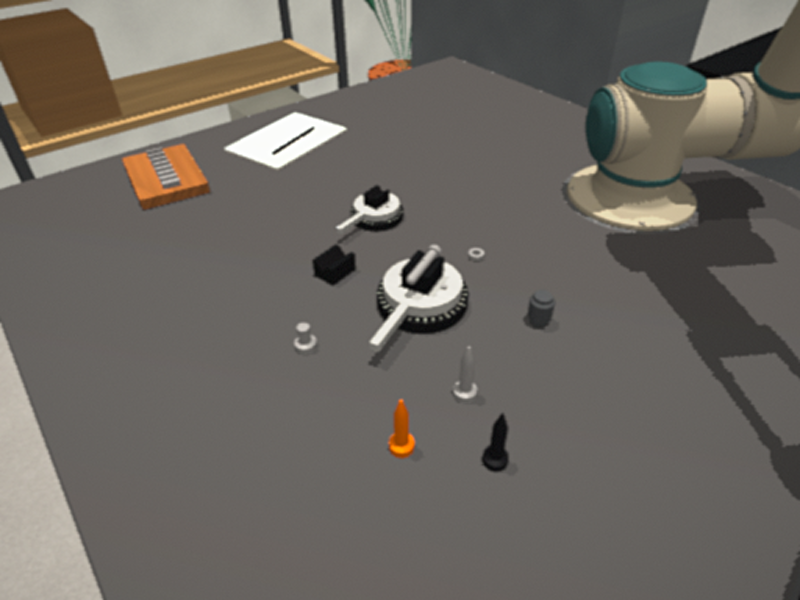

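Top view (800x600 px): the large stage is at (408,369) with its arm tip at (367,280). The bare-steel pointed post has its foot at (289,322), and the short post is at (425,245).
Look-alikes: black pointed post (224,296), orange pointed post (282,246), and the smaller stage without a bolt (574,430). The description picks the steel post at (289,322) and the large stage.

```bash
cat > meas.py <<'E'
from h import *
from scipy.optimize import least_squares
for n in("top","scene"):
    z=np.load(n+"0.npz"); im,d,K,T=[z[k] for k in("im","d","K","T")]
    P=cloud(d,K,T); g=im.astype(int); 
    if n=="top":
        c0=ray(408*.64,369*.64,.04,K,T)[:2]; t0=ray(289*.64,322*.64,0,K,T)[:2]; s0=ray(425*.64,245*.64,0,K,T)[:2]
    r=np.hypot(P[...,0]-c0[0],P[...,1]-c0[1]); h=P[...,2]
    # bright disc + arm at z~.04
    m=(g.min(-1)>170)&(r<.16)&(h>.03)&(h<.05)
    Q=P[m]; disc=Q[r[m]<.075]
    hull=cv2.convexHull(disc[:,:2].astype(np.float32))[:,0]
    hull=hull[np.hypot(*(hull-c0).T)<.06]
    f=least_squares(lambda p:np.hypot(hull[:,0]-p[0],hull[:,1]-p[1])-p[2],[*c0,.054],loss="soft_l1",f_scale=.001).x
    a=Q[r[m]>.075]; vx,vy,x0,y0=cv2.fitLine(a[:,:2].astype(np.float32),cv2.DIST_HUBER,0,.01,.01).ravel()
    u=np.array([vx,vy]); u*=np.sign(u@(np.array([x0,y0])-f[:2])); w=np.array([x0,y0])-f[:2]
    print(n,"disc",f.round(4),"z",np.median(disc[:,2]).round(4),"arm deg",np.degrees(np.arctan2(u[1],u[0])).round(2),"offset of line from axis mm",((u[0]*w[1]-u[1]*w[0])*1e3).round(2),"tip r",(((a[:,:2]-f[:2])@u).max()).round(4))
    for nm,q in(("tall",t0),("short",s0)):
        k=(np.hypot(P[...,0]-q[0],P[...,1]-q[1])<.03)&(h>.012)
        B=P[k]; b=B[B[:,2]>B[:,2].max()-.006]
        print(nm,"max z",B[:,2].max().round(4),"top",b.mean(0).round(4),len(b),"upper shaft mean",B.mean(0).round(4))
        k=(np.hypot(P[...,0]-q[0],P[...,1]-q[1])<.03)&(h>.003)&(h<.012)
        F=P[k]; (cx,cy),rr=cv2.minEnclosingCircle(F[:,:2].astype(np.float32))
        D=B.mean(0)[:2]; 
        for lab,X in(("foot",(cx,cy)),("top",b.mean(0)[:2])):
            v=np.array(X)-f[:2]; print("  ",lab,np.round(X,4),"r",round(rr,4),"dist",np.hypot(*v).round(4),"bearing",np.degrees(np.arctan2(v[1],v[0])).round(2))
    if n=="top":
        for nm,(x,y) in dict(objective=(311,447),spare=(507,326),nut=(432,471),orange=(283,250)).items(): print(nm,ray(x*.64,y*.64,.02,K,T).round(3))
z=np.load("top0.npz"); cv2.imwrite("pics/crop.png",cv2.resize(z["im"][130:310,120:310,::-1],None,fx=3.2,fy=3.2,interpolation=cv2.INTER_CUBIC))
E
python3 meas.py
```

```text
top disc [ 0.4657 -0.0056  0.053 ] z 0.0379 arm deg 24.55 offset of line from axis mm 0.02 tip r 0.1354
tall max z 0.0788 top [0.5316 0.1539 0.076 ] 8 upper shaft mean [0.5291 0.1521 0.0513]
   foot [0.5315 0.1544] r 0.0137 dist 0.173 bearing 67.67
   top [0.5316 0.1539] r 0.0137 dist 0.1725 bearing 67.57
short max z 0.0377 top [ 0.6391 -0.0314  0.0339] 40 upper shaft mean [ 0.6375 -0.0312  0.0297]
   foot [ 0.6392 -0.0314] r 0.014 dist 0.1753 bearing -8.46
   top [ 0.6391 -0.0314] r 0.014 dist 0.1753 bearing -8.48
objective [0.367 0.121 0.02 ]
spare [ 0.523 -0.141  0.02 ]
nut [ 0.335 -0.036  0.02 ]
orange [0.632 0.163 0.02 ]
scene disc [ 0.4685 -0.0062  0.0532] z 0.0394 arm deg 24.48 offset of line from axis mm 0.07 tip r 0.135
tall max z 0.0802 top [0.5357 0.1542 0.0768] 11 upper shaft mean [0.5382 0.1571 0.0454]
   foot [0.5354 0.1536] r 0.0146 dist 0.1732 bearing 67.29
   top [0.5357 0.1542] r 0.0146 dist 0.1738 bearing 67.28
short max z 0.0372 top [ 0.6429 -0.0311  0.035 ] 44 upper shaft mean [ 0.644  -0.0291  0.0271]
   foot [ 0.6429 -0.0318] r 0.0141 dist 0.1762 bearing -8.35
   top [ 0.6429 -0.0311] r 0.0141 dist 0.1762 bearing -8.14
```

View pics/crop.png

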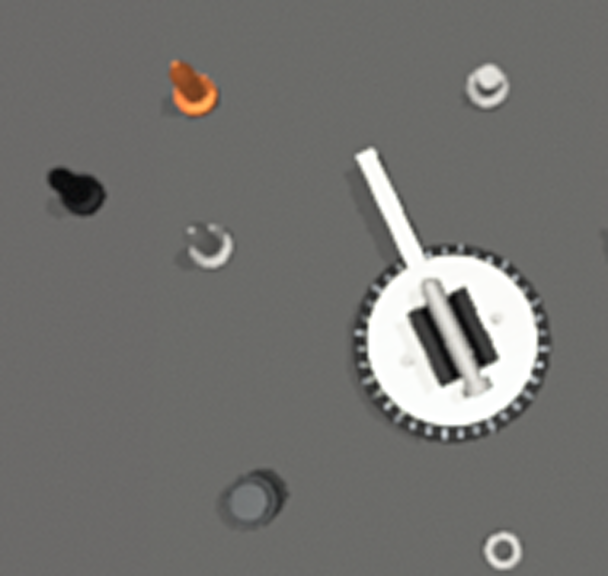

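Choice confirmed in the crop: the bare-steel pointed post is at crop (208,245) and the stage carrying the bolt at (452,340). The axis is at about (0.467,-0.006), the arm bears 24.5° and the post bears about 67.4°, 173 mm out, so I need about +43°. I'll close the fingers and go above the arm's right side, with the finger edge facing the push.

```bash
python3 -m jog '[[[0,-33.6,52.5],[40.5,0,0],-1],[[0,-33.6,52.5],[40.5,0,0],-1],[[0,-33.6,52.5],[40.5,0,0],-1],[[0,-33.6,52.5],[40.5,0,0],-1],[[0,-33.6,52.5],[40.5,0,0],-1],[[0,-33.6,52.5],[40.5,0,0],-1],[[0,-33.6,52.5],[40.5,0,0],-1],[[0,-33.6,52.5],[40.5,0,0],-1],[[0,-33.6,52.5],[40.5,0,0],-1],[[0,-33.6,52.5],[40.5,0,0],-1],[[0,-33.6,52.5],[40.5,0,0],-1],[[0,-33.6,52.5],[40.5,0,0],-1]]'
cat > plan.py <<'E'
import sys; from h import *
C=np.array([.467,-.006]); r=.100
# args: z then theta:s(mm) ... ; prints tool shift cm and turn about tool x
s=arm.observe(); M=R.from_rotvec(s["orientation"]).as_matrix(); p=np.array(s["tcp_pos"])
b=np.degrees(np.arctan2(-M[1,2],-M[0,2])); print("t",s["time"],"tcp",p.round(4),"-z bearing",b.round(2),"tilt",M[2].round(3),"f",np.round(s["contact_force"],2),"op",s["opening"])
for a in sys.argv[2:]:
    th,o=map(float,a.split(":")); t=np.radians(th)
    q=np.r_[C+r*np.array([np.cos(t),np.sin(t)])-o/1e3*np.array([-np.sin(t),np.cos(t)]),float(sys.argv[1])]
    print(a,q.round(4),(M.T@(q-p)*100).round(2),"rx",round(-(th+90-b),1))
E
python3 plan.py 0.13 24.5:45
```

```text
time: 1.3
tcp_pos: [0.5645, 0.0126, 0.2306]
orientation: [0.887, 1.382, -0.89]
contact_force: [1.0, 0.5, 0.1]
opening: 0.002
t 1.3 tcp [0.5645 0.0126 0.2306] -z bearing 114.51 tilt [-1.    -0.002  0.   ] f [0.99 0.47 0.06] op 0.0019835898555868934
24.5:45 [ 0.5767 -0.0055  0.13  ] [10.06  0.37  2.15] rx 0.0
```

```bash
python3 -m jog '[[[0,0.4,2.2],[0,0,0],-1],[[0,0.4,2.2],[0,0,0],-1],[[4,0.4,2.2],[0,0,0],-1],[[8,0.4,2.2],[0,0,0],-1],[[12,0.4,2.2],[0,0,0],-1],[[14,0.4,2.2],[0,0,0],-1],[[14,0.4,2.2],[0,0,0],-1]]'
python3 - <<'E'
from h import *
im,d,K,T=grab("wrist"); im2,*_=grab("scene")
cv2.imwrite("pics/w1.png",np.hstack([cv2.resize(x[:,:,::-1],(400,300),interpolation=cv2.INTER_AREA) for x in(im,im2)]))
E
python3 plan.py 0.026 24.5:45 24.5:25
```

```text
time: 2.0
tcp_pos: [0.5734, -0.0045, 0.0872]
orientation: [0.885, 1.391, -0.893]
contact_force: [0.4, -0.2, -0.3]
opening: -0.001
t 2.1 tcp [ 0.5769 -0.0051  0.091 ] -z bearing 114.55 tilt [-1.    -0.002 -0.   ] f [-0.43 -0.61 -0.02] op -0.0005073710120160559
24.5:45 [ 0.5767 -0.0055  0.026 ] [ 6.5  -0.02  0.02] rx 0.0
24.5:25 [0.5684 0.0127 0.026 ] [ 6.5  -0.02 -1.98] rx 0.0
```

View pics/w1.png

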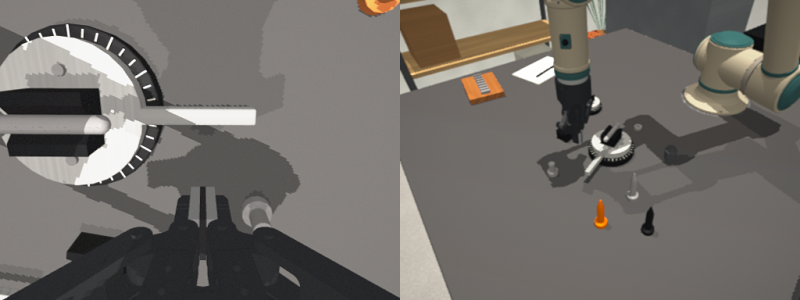

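Left (wrist): the stage arm is at (200,116), the shut fingertips at (203,190) beside it, and the short post at (257,208), clear of the fingers. I'll go down and check the camera's clearance.

```bash
python3 -m jog '[[[3,0,0],[0,0,0],-1],[[6,0,0],[0,0,0],-1],[[6.5,0,0],[0,0,0],-1],[[6.5,0,-0.8],[0,0,0],-1],[[6.5,0,-1.6],[0,0,0],-1],[[6.5,0,-1.6],[0,0,0],-1],[[6.5,0,-1.6],[0,0,0],-1]]'
python3 - <<'E'
from h import *
im,d,K,T=grab("wrist"); print("cam",np.linalg.inv(T)[:3,3])
cv2.imwrite("pics/w2.png",im[:,:,::-1])
E
python3 plan.py 0.026 24.5:17 30:17 35:17 40:17 45:17 50:17 55:17 60:17 64:17
```

```text
time: 2.8
tcp_pos: [0.5709, 0.0098, 0.0274]
orientation: [0.887, 1.381, -0.888]
contact_force: [-0.7, -0.6, -0.2]
opening: 0.001
cam [0.53825564 0.07836382 0.17016061]
t 2.85 tcp [0.5709 0.0095 0.0271] -z bearing 114.58 tilt [-1.     0.     0.001] f [ 0.16 -0.59  0.58] op -0.0013651052204414636
24.5:17 [0.565 0.02  0.026] [ 0.11 -0.1  -1.2 ] rx 0.1
30:17 [0.5621 0.0293 0.026 ] [ 0.11  0.02 -2.16] rx -5.4
35:17 [0.5587 0.0374 0.026 ] [ 0.11  0.05 -3.05] rx -10.4
40:17 [0.5545 0.0453 0.026 ] [ 0.11 -0.   -3.93] rx -15.4
45:17 [0.5497 0.0527 0.026 ] [ 0.11 -0.13 -4.81] rx -20.4
50:17 [0.5443 0.0597 0.026 ] [ 0.11 -0.33 -5.67] rx -25.4
55:17 [0.5383 0.0662 0.026 ] [ 0.11 -0.61 -6.51] rx -30.4
60:17 [0.5317 0.0721 0.026 ] [ 0.1  -0.96 -7.32] rx -35.4
64:17 [0.5261 0.0764 0.026 ] [ 0.1  -1.29 -7.95] rx -39.4
```

View pics/w2.png

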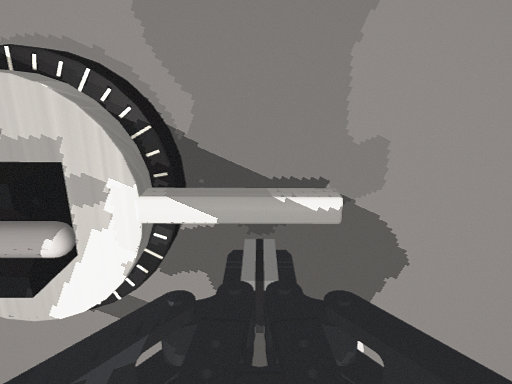

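The fingertips (260,240) stand just beside the middle of the arm, near the edge at row 222. Next: slow contact, then push along the arc, about 1.3° per row.

```bash
python3 -m jog '[[[0,-0.1,-0.4],[0,0,0],-1],[[0,-0.1,-0.7],[0,0,0],-1],[[0,-0.1,-0.95],[0,0,0],-1],[[0,-0.1,-1.1],[0,0,0],-1],[[0.1,-0.1,-1.2],[0,0,0],-1],[[0.1,-0.1,-1.3],[-0.5,0,0],-1],[[0.1,-0.1,-1.4],[-1,0,0],-1],[[0.1,0,-1.55],[-2,0,0],-1],[[0.1,0,-1.75],[-3,0,0],-1],[[0.1,0,-1.95],[-4.2,0,0],-1],[[0.1,0,-2.15],[-5.4,0,0],-1],[[0.1,0,-2.35],[-6.4,0,0],-1]]'
cat > look.py <<'E'
import sys; from h import *
# stage arm direction from wrist depth: bright pixels near arm-top height beyond the foot
C=np.array([.467,-.006])
def angle(n):
    im,d,K,T=grab(n); P=cloud(d,K,T); g=im.astype(int); v=P[...,:2]-C; r=np.hypot(*np.moveaxis(v,-1,0))
    m=(abs(P[...,2]-.040)<.004)&(r>.075)&(r<.14)&(g.min(-1)>90)
    if m.sum()<30: return n,None
    mm=np.zeros(m.shape,np.uint8); mm[m]=1; k,l,st,_=cv2.connectedComponentsWithStats(mm); m=l==1+np.argmax(st[1:,4])
    a=P[m][:,:2].astype(np.float32); vx,vy,x0,y0=cv2.fitLine(a,cv2.DIST_HUBER,0,.01,.01).ravel()
    return n,round(float(np.degrees(np.arctan2(vy,vx)))%180,2),"mean pt bearing",np.degrees(np.arctan2(y0-C[1],x0-C[0])).round(2),int(m.sum()),"r",r[m].min().round(3),r[m].max().round(3)
if __name__=="__main__":
    for n in sys.argv[1:]: print(*angle(n))
E
python3 look.py wrist scene; python3 plan.py 0.026 33:17 35:17 40:17 45:17 50:17 55:17 60:17 64:17
```

```text
time: 4.05
tcp_pos: [0.5615, 0.0312, 0.0261]
orientation: [0.801, 1.416, -0.801]
contact_force: [2.2, -0.5, -0.9]
opening: 0.001
wrist 32.18 mean pt bearing 31.05 4302 r 0.075 0.133
scene 31.68 mean pt bearing 31.61 155 r 0.075 0.137
t 4.15 tcp [0.5611 0.0313 0.0261] -z bearing 121.02 tilt [-1.     0.     0.001] f [ 0.48 -0.46  0.58] op 0.0006565219026499002
33:17 [0.5601 0.0342 0.026 ] [ 0.01  0.07 -0.29] rx -2.0
35:17 [0.5587 0.0374 0.026 ] [ 0.01  0.11 -0.65] rx -4.0
40:17 [0.5545 0.0453 0.026 ] [ 0.01  0.16 -1.53] rx -9.0
45:17 [0.5497 0.0527 0.026 ] [ 0.01  0.13 -2.41] rx -14.0
50:17 [0.5443 0.0597 0.026 ] [ 0.01  0.02 -3.29] rx -19.0
55:17 [0.5383 0.0662 0.026 ] [ 0.01 -0.16 -4.16] rx -24.0
60:17 [0.5317 0.0721 0.026 ] [ 0.01 -0.41 -5.  ] rx -29.0
64:17 [0.5261 0.0764 0.026 ] [ 0.01 -0.67 -5.66] rx -33.0
```

```bash
python3 -m jog '[[[0,0,-0.1],[-0.5,0,0],-1],[[0,0,-0.25],[-1.5,0,0],-1],[[0,0.1,-0.43],[-2.7,0,0],-1],[[0,0.1,-0.65],[-4,0,0],-1],[[0,0.1,-0.89],[-5.3,0,0],-1],[[0,0.15,-1.13],[-6.7,0,0],-1],[[0,0.15,-1.37],[-8,0,0],-1],[[0,0.15,-1.6],[-9.4,0,0],-1],[[0,0.15,-1.84],[-10.7,0,0],-1],[[0,0.15,-2.07],[-12,0,0],-1],[[0,0.15,-2.29],[-13.3,0,0],-1],[[0,0.1,-2.48],[-14.4,0,0],-1]]'
python3 look.py wrist scene; python3 plan.py 0.026 46:17 48:17 50:17 55:17 60:17 64:17
```

```text
time: 5.35
tcp_pos: [0.5492, 0.0534, 0.0261]
orientation: [0.607, 1.483, -0.607]
contact_force: [0.6, -0.9, -0.8]
opening: -0.001
wrist 46.38 mean pt bearing 45.59 4292 r 0.075 0.133
scene 46.01 mean pt bearing 45.59 148 r 0.075 0.137
t 5.45 tcp [0.549  0.0536 0.026 ] -z bearing 135.44 tilt [-1.  0.  0.] f [-0.08 -0.07  0.19] op -0.0006207831156057331
46:17 [0.5487 0.0541 0.026 ] [ 0.    0.02 -0.06] rx -0.6
48:17 [0.5465 0.0569 0.026 ] [ 0.    0.07 -0.41] rx -2.6
50:17 [0.5443 0.0597 0.026 ] [ 0.    0.1  -0.76] rx -4.6
55:17 [0.5383 0.0662 0.026 ] [ 0.    0.14 -1.65] rx -9.6
60:17 [0.5317 0.0721 0.026 ] [ 0.    0.11 -2.53] rx -14.6
64:17 [0.5261 0.0764 0.026 ] [ 0.    0.02 -3.23] rx -18.6
```

```bash
python3 -m jog '[[[0,0,-0.1],[-0.8,0,0],-1],[[0,0,-0.25],[-1.7,0,0],-1],[[0,0.05,-0.45],[-2.9,0,0],-1],[[0,0.1,-0.7],[-4.2,0,0],-1],[[0,0.1,-0.95],[-5.7,0,0],-1],[[0,0.15,-1.2],[-7.1,0,0],-1],[[0,0.15,-1.45],[-8.5,0,0],-1],[[0,0.15,-1.7],[-9.9,0,0],-1],[[0,0.15,-1.95],[-11.3,0,0],-1],[[0,0.1,-2.2],[-12.7,0,0],-1],[[0,0.1,-2.42],[-14,0,0],-1],[[0,0.1,-2.6],[-15,0,0],-1]]'
python3 look.py wrist scene; python3 plan.py 0.026 62:17 64:17 66:17 67:17
python3 - <<'E'
from h import *
im,d,K,T=grab("wrist"); cv2.imwrite("pics/w3.png",im[:,:,::-1])
E
```

```text
time: 6.65
tcp_pos: [0.531, 0.0726, 0.026]
orientation: [0.403, 1.533, -0.403]
contact_force: [0.6, -2.0, 0.2]
opening: 0.002
wrist 61.14 mean pt bearing 60.88 4251 r 0.075 0.133
scene 61.54 mean pt bearing 60.28 98 r 0.097 0.137
t 6.75 tcp [0.5307 0.0728 0.026 ] -z bearing 150.47 tilt [-1.  0. -0.] f [ 0.08 -0.45  0.04] op 9.785723826387241e-05
62:17 [0.529  0.0743 0.026 ] [ 0.    0.04 -0.23] rx -1.5
64:17 [0.5261 0.0764 0.026 ] [ 0.    0.09 -0.58] rx -3.5
66:17 [0.5232 0.0784 0.026 ] [ 0.    0.12 -0.93] rx -5.5
67:17 [0.5217 0.0794 0.026 ] [ 0.    0.13 -1.11] rx -6.5
```

View pics/w3.png

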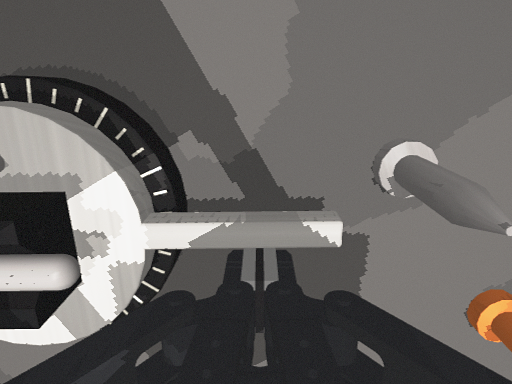

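The wrist view shows the finger on the arm (260,245), the bolt lying undisturbed at (30,272), and the tall post foot at (408,167) still ahead. I'll push gently to about 66°, then back off and measure.

```bash
python3 -m jog '[[[0,0,-0.1],[-0.6,0,0],-1],[[0,0.05,-0.25],[-1.5,0,0],-1],[[0,0.1,-0.45],[-2.6,0,0],-1],[[0,0.1,-0.62],[-3.6,0,0],-1],[[0,0.1,-0.75],[-4.4,0,0],-1],[[0,0.1,-0.84],[-5,0,0],-1],[[0,0.1,-0.9],[-5.3,0,0],-1],[[0,0.1,-0.9],[-5.3,0,0],-1],[[0,0.1,-0.3],[-5.3,0,0],-1],[[0,0.1,0.6],[-5.3,0,0],-1],[[0,0.1,1],[-5.3,0,0],-1],[[0,0.1,1],[-5.3,0,0],-1]]'
python3 look.py wrist scene
cat > fin.py <<'E'
import sys; from h import *
from scipy.optimize import least_squares
def circ(H,g):
    return least_squares(lambda p:np.hypot(H[:,0]-p[0],H[:,1]-p[1])-p[2],g,loss="soft_l1",f_scale=.0007).x
for n in sys.argv[2:]:
    im,d,K,T=grab(n); cv2.imwrite(f"pics/{n}_{sys.argv[1]}.png",im[:,:,::-1]); P=cloud(d,K,T); x,y,h=np.moveaxis(P,-1,0); g=im.astype(int)
    r=np.hypot(x-.467,y+.006); rt=np.hypot(x-.5335,y-.154)
    # edge of disc top plane
    m=(abs(h-.040)<.005)&(r<.062)&(g.min(-1)>90); H=cv2.convexHull(P[m][:,:2].astype(np.float32))[:,0]
    H=H[np.abs(np.hypot(H[:,0]-.467,H[:,1]+.006)-.054)<.005]; c=circ(H,[.467,-.006,.054])
    F=P[(rt<.022)&(h>.002)&(h<.014)]
    if len(F)<10: print(n,"no foot"); continue
    H=cv2.convexHull(F[:,:2].astype(np.float32))[:,0]; f=circ(H,[.5335,.154,.014]); f2=cv2.minEnclosingCircle(H)
    B=P[(rt<.022)&(h>.03)]; t=B[B[:,2]>B[:,2].max()-.006].mean(0) if len(B) else [0,0,0]
    m=(abs(h-.040)<.005)&(r>.070)&(r<.14)&(g.min(-1)>90); a=P[m][:,:2].astype(np.float32)
    vx,vy,x0,y0=cv2.fitLine(a,cv2.DIST_HUBER,0,.01,.01).ravel(); u=np.array([vx,vy])*(1 if vy>0 else -1)
    end=a[(a-c[:2])@u>((a-c[:2])@u).max()-.01].mean(0)
    be=lambda q,o:np.degrees(np.arctan2(q[1]-o[1],q[0]-o[0])).round(2)
    print(n,"disc",c.round(4),"foot",f.round(4),np.round(f2[0],4),"tip",np.round(t,4),"| arm line",be(u,(0,0)),"mid",be((x0,y0),c),"end",be(end,c),"| post: foot",be(f,c),be(f2[0],c),"tip",be(t,c),"from arm line pt",be(f,(x0,y0)))
E
python3 fin.py 4 wrist top scene; python3 plan.py .026 67:17
```

```text
time: 8.0
tcp_pos: [0.5409, 0.0683, 0.0259]
orientation: [0.333, 1.545, -0.332]
contact_force: [0.3, -0.4, 0.1]
opening: -0.001
wrist 66.37 mean pt bearing 66.28 4469 r 0.075 0.133
scene 64.15 mean pt bearing 65.36 126 r 0.076 0.137
wrist disc [ 0.4672 -0.008   0.0536] foot [0.5306 0.1554 0.0182] [0.5316 0.1551] tip [0.5309 0.1492 0.0746] | arm line 66.95 mid 66.86 end 66.74 | post: foot 68.76 68.44 tip 67.92 from arm line pt 71.53
top disc [ 0.466  -0.0056  0.0528] foot [0.5313 0.1546 0.0132] [0.5314 0.1544] tip [0.5342 0.1336 0.4113] | arm line 66.13 mid 66.61 end 66.5 | post: foot 67.81 67.77 tip 63.9 from arm line pt 69.11
scene disc [ 0.4695 -0.0047  0.0533] foot [0.5352 0.1542 0.014 ] [0.5345 0.1529] tip [0.5365 0.134  0.4105] | arm line 72.07 mid 66.27 end 66.22 | post: foot 67.54 67.58 tip 64.22 from arm line pt 69.97
t 8.25 tcp [0.5395 0.0689 0.0259] -z bearing 155.74 tilt [-1.     0.    -0.001] f [ 0.4  -0.33  0.28] op 0.002879269813559751
67:17 [0.5217 0.0794 0.026 ] [-0.01  0.23 -2.06] rx -1.3
```

Arm about 66.4°, post about 67.6° in the same frames, so 1.2° remains. A gentle finishing push follows, then back off and raise the hand.

```bash
python3 -m jog '[[[0,0.2,-1],[-1.3,0,0],-1],[[0,0.2,-1.6],[-1.3,0,0],-1],[[0,0.2,-1.8],[-1.3,0,0],-1],[[0,0.2,-1.9],[-1.3,0,0],-1],[[0,0.2,-2],[-1.3,0,0],-1],[[0,0.2,-2.07],[-1.3,0,0],-1],[[0,0.2,-2.07],[-1.3,0,0],-1],[[0,0.2,-2.07],[-1.3,0,0],-1],[[0,0.2,-1.6],[-1.3,0,0],-1],[[0,0.2,-0.5],[-1.3,0,0],-1],[[0,0.2,0.2],[-1.3,0,0],-1],[[0,0.2,0.2],[-1.3,0,0],-1]]'
python3 -m jog '[[[-4,0,0],[0,0,0],-1],[[-8,0,0],[0,0,0],-1],[[-12,0,1],[0,0,0],-1],[[-13,0,1],[0,0,0],-1],[[-13,0,1],[0,0,0],-1],[[-13,0,1],[0,0,0],-1]]'
python3 fin.py 5 wrist top scene
```

```text
time: 9.45
tcp_pos: [0.5439, 0.0693, 0.0259]
orientation: [0.315, 1.547, -0.315]
contact_force: [-0.3, -0.3, -0.5]
opening: -0.0
time: 10.05
tcp_pos: [0.5517, 0.0654, 0.1546]
orientation: [0.315, 1.55, -0.315]
contact_force: [-0.5, -0.1, -0.2]
opening: 0.003
wrist disc [ 0.4669 -0.0085  0.0536] foot [0.5335 0.1526 0.0178] [0.5344 0.1525] tip [0.5318 0.1506 0.0783] | arm line 67.38 mid 67.54 end 67.5 | post: foot 67.53 67.23 tip 67.78 from arm line pt 67.51
top disc [ 0.4659 -0.0059  0.0527] foot [0.5312 0.1545 0.0132] [0.5313 0.1543] tip [0.5305 0.1543 0.0743] | arm line 67.39 mid 67.57 end 67.59 | post: foot 67.86 67.8 tip 68.03 from arm line pt 68.33
scene disc [ 0.4691 -0.0054  0.0537] foot [0.5352 0.1544 0.0137] [0.5358 0.1542] tip [0.5356 0.1547 0.077 ] | arm line 66.88 mid 66.93 end 66.88 | post: foot 67.54 67.33 tip 67.47 from arm line pt 68.47
```

View pics/wrist_5.png

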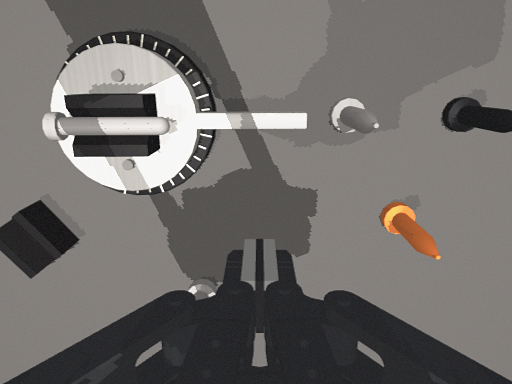

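The wrist view shows the arm (200–307,120) pointing at the steel post's foot (348,116), with the bolt seated in its groove (50–168,126). The three views put the residual at 0 to 0.6°, which is calibration level, so I won't push again. I'll hand in.

```bash
python3 -c "
from station import arm
s=arm.observe(); print(s['time'],s['tcp_pos'],s['contact_force']); print(arm.hand_in())"
```

```text
10.2 [0.55149784 0.06539507 0.15388275] [ 0.34595779 -0.57131285 -0.61032632]
the job is handed in; nothing more can be done
None
```

I pushed the stage's arm round about 43° with the shut fingertips against its side, then backed off and raised the hand. The arm now points at the tall steel post, and I handed the job in at 10.2 s.

| View | Arm bearing | Post bearing | Difference |
|---|---|---|---|
| Wrist | 67.5° | 67.5° | about 0° |
| Top | 67.5° | 67.8° | 0.3° short |
| Scene | 66.9° | 67.4° | 0.5° short |

- **Aim:** The views disagree by up to about 0.6°. I took this as calibration error and made no further push.
- **Bolt:** It lay in its groove along the arm in the last wrist picture.
- **Force and hand:** Force readings at the end of each move stayed at 2–2.5 N or less. The fingertips were 15 cm above the table and touching nothing at hand-in.
- **Not checked:** I did not re-measure the loose parts or the short post afterwards, but the hand's path kept clear of them.

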